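Roll-check a storage cell and catch it with the sprung slide

ROBOT

A 7-joint arm with a two-finger parallel gripper is mounted at the origin on the work surface. World frame = base frame: x ahead of the robot, y to its left, z up, the work surface at z = 0. Lengths are in m, angles in rad, forces in N, time in s.
With the tool pointing down it reaches from about 0.4 to 0.85 m from the base axis. Payload 10.4 kg.
Tool frame: the origin (TCP) lies midway between the tips of the shut fingers; the grasp point (between the pads) lies r.grip_point_offset behind it (r.grip_point_offset is the distance from the TCP to the grasp point, in m); z points along the fingers, y is the line along which they close (so a half turn about z gives the same grasp; the last joint's range is limited). The gripper opens to 87 mm and grips with 3 to 60 N. Pads are 19 mm wide; open, the fingers measure 117 mm over their backs; the gripper's body (75 mm by 190 mm) begins 51 mm behind the grasp point.
Start: joints at [-1.2, 0.332, -0.065, 1.46, 0.022, 1.35, -0.088], TCP at [0.24, 0.577, 0.223] pointing down, gripper open.
Joint ranges: [-2.6, 2.6], [-0.5, 2.12], [-1.47, 1.34], [0.16, 2.42], [-1.27, 4.41], [0.06, 2.06], [-2.6, 2.6]. Speed limits (rad/s): [2.22, 2.22, 2.79, 2.79, 3.14, 3.14, 3.14].

INTERFACE

Orientations are given as a unit quaternion [x, y, z, w].
In Python, from bench import r gives the robot as it stands.
- The arm moves only by the tool play_rows, never from a script. Its arguments are lists of equal length, an entry for each row: "claw": the closure, from 0 (fully open) to 1 (shut); "delta_pos": the shift along the tool's x, y, z scaled (see below), a list of three; "delta_rot": the turn, a rotation vector about the tool's x, y, z scaled (see below), a list of three. A call has 1 to 8 rows; each row shifts and turns the commanded pose from where the row before left it, along the tool's axes as they then stand; what a row does not reach is not made up. The controller multiplies each number of a shift by 200 mm and each number of a turn by pi rad. A row lasts 1/10 s, in which the tool goes at most 50 mm and 8.59 degrees, less where a joint would pass 70% of its speed; a pose out of reach is approached as far as the arm can. A call with a number of a shift or a turn outside -1 to 1 is refused whole. A call with a gripper value outside its range is refused whole. The fingers move at their own pace and stop on an object; "squeeze" is the grip in N (left out, the last holds). Time passes only in rows, so rows that do not move let the fingers close. It gives the time, the measured TCP pose, the force, the opening and the grip force at its end, in the units of the state.
- r.read_state(): the state, without advancing time (a new reading comes with each control period).
- r.camera(name): name is "side" or "top" or "wrist"; returns a dict with "pixels" (420x560x3 uint8, red, green, blue), "camera_matrix" (3x3 intrinsics, pixels), "D" ([k1, k2, p1, p2, k3] as OpenCV has them; the pictures are not rectified), "cam_to_world" (4x4, takes a point from camera to world coordinates); the wrist camera has in their place "hand_eye" (4x4, takes a point from camera to tool coordinates, whose origin is the TCP and whose axes are the flange's). Camera axes: x right, y up, looking along -z (the intrinsics and any distortion apply to the point x, -y, -z); pixel columns grow to the right and rows downward; lengths in m; the calibration is good to about 2 mm. A picture is of the moment at which its call begins: read the wrist's pose just before it. There is no depth.
- r.close_job(): hands the job in; it is judged then, once.
The state is a dict: "time": time; "joint_positions": joint angles; "joint_vel": joint speeds; "joint_torque": joint torques, N m; "ee_pos": TCP position; "eef_rot": TCP orientation; "ft_force": force on the tool from outside, world axes, zero at the start; "torque": the same for the moment, N m; "width": finger opening in m; "grip_force": force on a finger pad.
Only numpy, scipy, OpenCV 4.12 (cv2) and the standard library are available. Lean on these libraries where they do the work, as an engineer would, in place of code of your own. Each camera call takes 0.05 s, during which the arm holds its last target. There are 200 camera calls.

TASK

Roll-check the storage cell: press the black knob beside the ramp all the way down (it stays down) so that the stop pins drop and the cell rolls by itself under the gauge bridge. Then take the handle of the catch slide and move it along with the arriving cell, so that the cell meets the sprung pad softly (the pad never driven in more than about half its travel), and brake it smoothly down to the slide's lower end. Leave the slide fully at its lower end with the cell at rest against the pad, let go, never touch the cell itself, and leave the spare cell and the fuse block alone.

Things in the scene. Friction and masses are not known exactly. Their poses are not given: they have to be found in the camera images.
- ramp: Sloping aluminium roll-check ramp, fixed. Origin on the table under its middle; frame level, z up, y along the ramp pointing UPHILL (the cell rolls to -y), x across it, away from the robot at yaw 0. Flat deck 160 mm wide, y -335 to +315 mm; its top is 84 mm above the table at y = 260 mm and falls towards -y by the slope (see tilt). Side rims 15 mm high, 147 mm apart inside.
- tilt (a joint): How much steeper than nominal the ramp is set, rad: slope = 0.033 + tilt, tilt -0.004 to 0.004, about a line under the waiting cell (ramp y = 260 mm). It stays fixed during the run and does not give way.
- cell: Aluminium storage cell, 60 mm diameter, 138 mm long, 500 g (0.42 to 0.6). Origin at its centre, x along its axis; y, z turn as it rolls. Starts lying across the ramp at ramp y = 259 mm, centre 30 mm over the deck. Rolls without slip, speeding up by about 0.06 to 0.14 m/s each second; it reaches the waiting pad 1.8 to 2.9 s after release at about 0.2 m/s.
- knob_top (a point): Centre of the top face of the round black release knob (36 mm diameter, 14 mm thick, on an upright rod), at ramp x = -135, y = 45 mm, about 144 mm above the table; it moves down with the plunger. Press it from above.
- plunger (a joint): Travel of the release plunger, m: 0 = up (two pins 32 mm high on the deck block the cell), 0.037 = fully down (pins below the deck). The cell is freed only over the last 8 mm. Takes 4 to 6 N, no spring: it stays where it is left.
- bridge_exit (a point): Point on the deck, mid-width, at the downhill face of the steel gauge bridge (bridge: ramp y = 75 to 105 mm, 68 mm clear below, top 84 mm over the deck, posts out to ramp x = +-93 mm).
- handle (a point): Centre of the top of the catch slide's handle, a black upright block 20 mm along the ramp, 24 mm across and 50 mm high (its top 80 mm over the deck), at ramp x = -110 mm, y = -55 mm with the slide at 0. Grip it from above, fingers uphill and downhill of it. The face of the free pad is 35 mm uphill of this point, over the deck.
- slide (a joint): Position of the catch slide, m: 0 = upper end (at the start), grows downhill along the deck, 0.25 = lower end (hard stop). Friction about 2 N, no spring: it stays where it is left.
- pad (a joint): How far the catch slide's sprung pad is pushed in, m: 0 = free, 0.024 = bottomed; over 0.012 counts as a knock. Spring 35 N/m, light damping, plate 100 mm wide facing uphill, 20 to 54 mm above the deck. Meeting the cell at under 0.05 m/s relative speed stays below 0.010; a slide that stands still, over 0.015. The resting cell presses it in 1 to 4 mm.
- spare_cell: Bystander: an identical storage cell standing upright on the table, 60 mm diameter, 138 mm high. Origin at the centre of its underside.
- fuse_block: Bystander: black fuse block, 50 x 90 x 36 mm, lying on the table. Origin at the centre of its underside.
Not all that is in view belongs to the job. What is shaped like the cell but orange or purple is not meant.

How it is judged:
By the outcome, as a careful person would: the job done as asked, in the order asked, and still so for the second after the job is handed in, with the robot touching nothing.
It also fails if it takes over 34 s, if anything falls off the work surface, if the arm or the gripper's body presses on something with over 40 N, if the wrist force passes 120 N, or if a joint passes its speed limit or range.

## Working session

There is one attempt and no reset: what is moved stays moved. The work goes in short steps, Python scripts to look and compute and a tool call to move; the robot and the scene stay as the last step left them, time stands still between calls to the robot, and variables do not carry over. Pictures are saved under pics/ and viewed, at most 10 in all, crops included, and the job is handed in when it is done.

Besides the shell and the picture viewer there is one more tool, called after "Request:" as name(argument=value, ...) on one line, values as JSON. play_rows: Moves the arm, as the interface text tells. Shifts and turns lie within -1 to 1; 1 stands for 200 mm of shift or pi rad of turn. Its arguments: {"type":"object","properties":{"claw":{"type":"array"},"delta_pos":{"type":"array"},"delta_rot":{"type":"array"},"squeeze":{"type":"number"}},"required":["claw","delta_pos","delta_rot"]}

```bash
ls; mkdir -p pics
python3 - <<'E'
from bench import r
import cv2,numpy as np
s=r.read_state();print(s,r.grip_point_offset)
for n in("side","top"):
    c=r.camera(n);cv2.imwrite(f"pics/{n}0.png",c["pixels"][:,:,::-1])
    print(n,c["camera_matrix"],c["D"],np.round(c["cam_to_world"],4))
E
```

```text
pics
{'time': 0.0, 'joint_positions': array([-1.19957258,  0.33283965, -0.06469658,  1.46091864,  0.02157867,
        1.34991137, -0.08849383]), 'joint_vel': array([ 3.96758317e-04, -1.06315468e-03,  1.25716573e-03,  9.57491007e-05,
        3.88668971e-04, -9.07636025e-04, -6.69712886e-04]), 'joint_torque': array([ 3.30140901e-04, -6.23249388e+01,  2.48325843e-02, -3.89893556e+01,
       -6.12567225e-02,  3.97675973e-02,  1.36249951e-04]), 'ee_pos': array([0.23968052, 0.57680291, 0.22178487]), 'eef_rot': array([ 1.95632572e-01,  9.80677021e-01, -6.81970219e-04, -1.13077689e-04]), 'ft_force': array([-0.55940638, -0.68437438,  0.18747988]), 'torque': array([ 0.0223159 , -0.00971823, -0.02421346]), 'grip_force': 0.0, 'width': 0.08681208032920514} 0.0187
side [[428.93012204   0.         275.63480162]
 [  0.         428.93012204 210.31912209]
 [  0.           0.           1.        ]] [-0.12519783  0.          0.          0.          0.        ] [[ 0.9708  0.1545 -0.1837  0.1028]
 [-0.2401  0.6192 -0.7476 -1.1469]
 [-0.0017  0.7699  0.6382  1.1196]
 [ 0.      0.      0.      1.    ]]
top [[453.88986787   0.         272.75926195]
 [  0.         453.88986787 206.51535636]
 [  0.           0.           1.        ]] [-0.13518519  0.          0.          0.          0.        ] [[-1.4000e-03  9.9670e-01 -8.0700e-02  2.7420e-01]
 [-1.0000e+00 -1.1000e-03  4.1000e-03  5.0000e-04]
 [ 4.0000e-03  8.0700e-02  9.9670e-01  1.4767e+00]
 [ 0.0000e+00  0.0000e+00  0.0000e+00  1.0000e+00]]
```

View pics/side0.png

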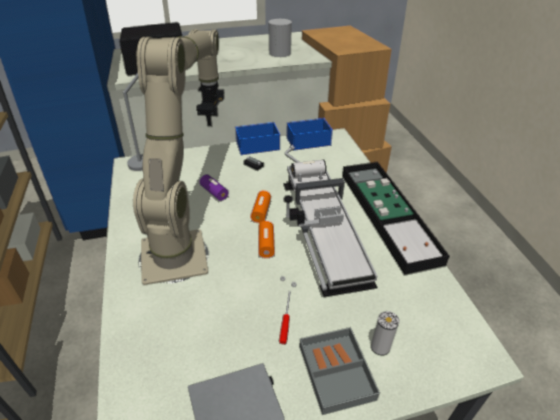

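View pics/top0.png

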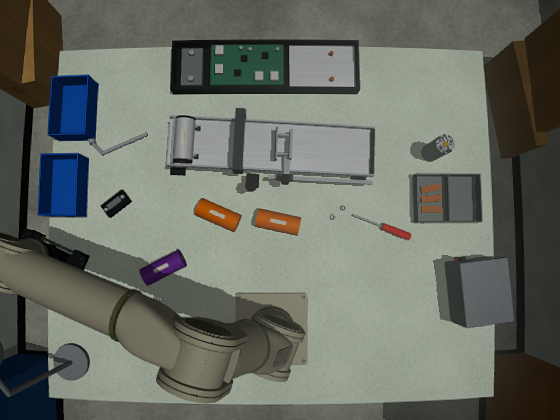

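The top view shows the ramp from (168,140) uphill to (375,150), the knob near (252,183) and the handle near (284,178). In the side view the ramp runs from (310,165) to (345,285). Next I'll enlarge both.

Run:
```python
import cv2
a=cv2.imread("pics/top0.png")[100:200,160:280];cv2.imwrite("pics/tc.png",cv2.resize(a,None,fx=6,fy=6,interpolation=cv2.INTER_CUBIC)[:600])
a=cv2.imread("pics/top0.png")[100:200,225:385]
b=cv2.imread("pics/side0.png")[145:300,270:390]
a=cv2.resize(a,None,fx=5,fy=5,interpolation=cv2.INTER_CUBIC)
cv2.imwrite("pics/tc.png",a)
cv2.imwrite("pics/sc.png",cv2.resize(b[:100],None,fx=6,fy=6,interpolation=cv2.INTER_CUBIC))
```

```text
(no output)
```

View pics/tc.png

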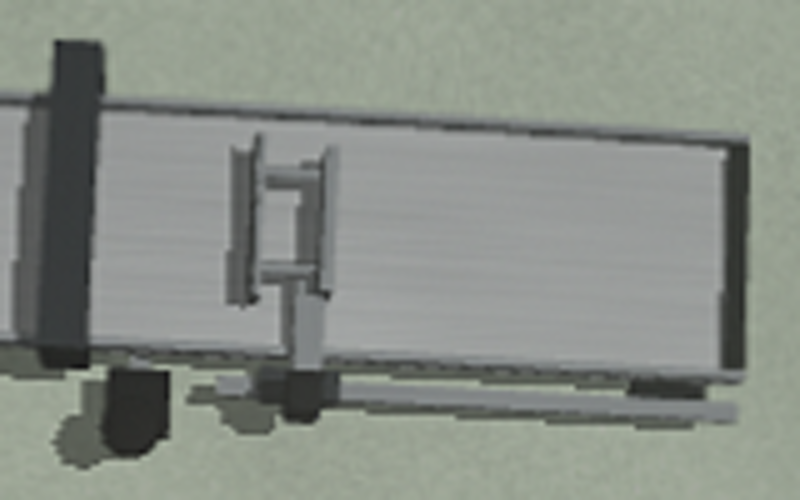

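View pics/sc.png

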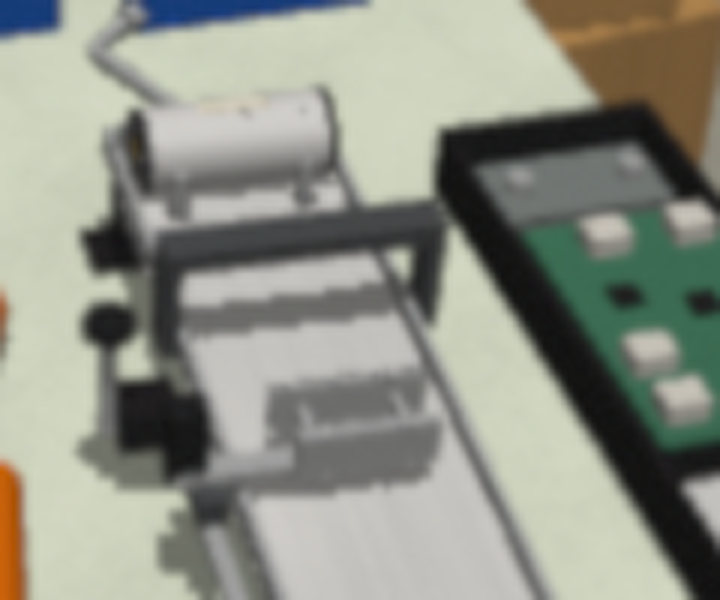

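The crops show the knob top at top (252,185) / side (288,199), and the handle top at about top (285,178) / side (301,212). I'll triangulate these roughly.

```bash
cat > h.py <<'E'
import numpy as np,cv2
from scipy.spatial.transform import Rotation as R
def ray(c,T,px):
    p=cv2.undistortPoints(np.array([[px]],float),c["camera_matrix"],np.array(c["D"]))[0,0]
    d=T[:3,:3]@np.array([p[0],-p[1],-1.]);return T[:3,3],d/np.linalg.norm(d)
def tri(rays):
    A=np.zeros((3,3));b=np.zeros(3)
    for o,d in rays:
        P=np.eye(3)-np.outer(d,d);A+=P;b+=P@o
    x=np.linalg.solve(A,b);return x,[round(1e3*np.linalg.norm((np.eye(3)-np.outer(d,d))@(x-o)),1) for o,d in rays]
def plane(ry,z):
    o,d=ry;return o+d*(z-o[2])/d[2]
def tool(s):
    T=np.eye(4);T[:3,:3]=R.from_quat(s["eef_rot"]).as_matrix();T[:3,3]=s["ee_pos"];return T
E
python3 - <<'E'
from h import *
from bench import r
t=r.camera("top");s=r.camera("side");Tt=np.array(t["cam_to_world"]);Ts=np.array(s["cam_to_world"])
for n,a,b in(("knob",(252.4,185),(288,198.7)),("handle",(285.4,178.2),(300.8,211.7))):
    print(n,tri([ray(t,Tt,a),ray(s,Ts,b)]))
for n,a,z in(("lowfar",(374.5,128),.075),("lownear",(373.5,175.5),.075),("farmid",(247,120.5),.095),("bridge far end",(240.5,108),.165),("bridge near",(238,173),.165)):print(n,plane(ray(t,Tt,a),z))
st=r.read_state();print(tool(st)); w=r.camera("wrist");print(w["camera_matrix"],w["D"],np.round(w["hand_eye"],4))
E
```

```text
knob (array([0.44605195, 0.05550246, 0.13968949]), [np.float64(0.5), np.float64(0.5)])
handle (array([ 0.46527503, -0.04226238,  0.15214956]), [np.float64(0.2), np.float64(0.2)])
lowfar [ 0.63788821 -0.32917506  0.075     ]
lownear [ 0.48508529 -0.32182866  0.075     ]
farmid [0.65520104 0.07483366 0.095     ]
bridge far end [0.67423496 0.09064472 0.165     ]
bridge near [0.47869206 0.09655559 0.165     ]
[[-9.23439091e-01  3.83744931e-01 -2.68745394e-04  2.39756333e-01]
 [ 3.83745021e-01  9.23438739e-01 -8.09607415e-04  5.76947200e-01]
 [-6.25128346e-05 -8.50752842e-04 -9.99999636e-01  2.22061342e-01]
 [ 0.00000000e+00  0.00000000e+00  0.00000000e+00  1.00000000e+00]]
[[367.67073789   0.         279.4170353 ]
 [  0.         367.67073789 214.98616083]
 [  0.           0.           1.        ]] [0.01158965 0.         0.         0.         0.        ] [[-1.600e-03  9.708e-01  2.398e-01  6.530e-02]
 [ 1.000e+00  1.600e-03  5.000e-04 -1.400e-03]
 [ 1.000e-04  2.398e-01 -9.708e-01 -1.621e-01]
 [ 0.000e+00  0.000e+00  0.000e+00  1.000e+00]]
```

Request:
play_rows(claw=[0,0,0,0,0,0,0,0], delta_pos=[[0,0,-0.15],[0,0,-0.15],[0,0,0],[-0.1,-0.22,0],[-0.1,-0.22,0],[-0.1,-0.22,0],[-0.1,-0.22,0],[-0.1,-0.22,0]], delta_rot=[[0,0,-0.0372],[0,0,-0.0372],[0,0,-0.0372],[0,0,0],[0,0,0],[0,0,0],[0,0,0],[0,0,0]])

```text
time: 1.05
ee_pos: [0.3307, 0.3511, 0.2826]
eef_rot: [0.022, 1.0, 0.0, 0.0]
ft_force: [1.2, 0.4, 1.5]
width: 0.0869
grip_force: 0.0
```

Request:
play_rows(claw=[0,0.3,0.6,1,1,1,1], delta_pos=[[-0.1,-0.22,0],[-0.1,-0.22,0],[-0.1,-0.22,0],[-0.1,-0.22,0],[-0.1,-0.22,0],[0,-0.1,0],[0,0,0]], delta_rot=[[0,0,0],[0,0,0],[0,0,0],[0,0,0],[0,0,0],[0,0,0],[0,0,0]])

```text
time: 1.75
ee_pos: [0.4202, 0.1058, 0.2828]
eef_rot: [0.024, 1.0, 0.0, 0.0]
ft_force: [-0.1, 1.3, 0.1]
width: 0.047
grip_force: 0.0
```

Run:
```python
from h import *
from bench import r
s=r.read_state();w=r.camera("wrist");cv2.imwrite("pics/w1.png",w["pixels"][:,:,::-1]);np.save("T1.npy",tool(s)@w["hand_eye"])
print(s["time"],s["width"],tool(s),s["joint_positions"])
```

```text
1.75 0.046968880768405954 [[-9.98819997e-01  4.85644322e-02  3.30138107e-04  4.20187662e-01]
 [ 4.85645934e-02  9.98819919e-01  4.99149995e-04  1.05844391e-01]
 [-3.05507581e-04  5.14594020e-04 -9.99999821e-01  2.82774440e-01]
 [ 0.00000000e+00  0.00000000e+00  0.00000000e+00  1.00000000e+00]] [-0.68544833 -0.14761363  0.30051581  1.84761325  0.04361723  1.43470008
  1.12830229]
```

View pics/w1.png

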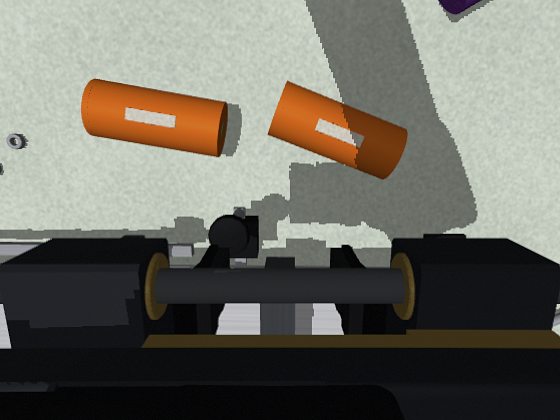

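The wrist view has the knob top at (228,233), but the gripper hides the handle. I'll move outward and take two views.

Request:
play_rows(claw=[0.85,0.85,0.85,0.85], delta_pos=[[-0.24,-0.1,0],[-0.24,-0.1,0],[-0.15,-0.1,0],[0,0,0]], delta_rot=[[0,0,0],[0,0,0],[0,0,0],[0,0,0]])

```text
time: 2.2
ee_pos: [0.5417, 0.0437, 0.2814]
eef_rot: [0.023, 1.0, -0.001, -0.0]
ft_force: [0.4, 0.3, -0.5]
width: 0.0156
grip_force: 0.0
```

Run:
```python
from h import *
from bench import r
s=r.read_state();w=r.camera("wrist");cv2.imwrite("pics/w2.png",w["pixels"][:,:,::-1]);np.save("T2.npy",tool(s)@w["hand_eye"])
print(s["time"],s["width"],s["ee_pos"])
```

```text
2.2 0.015572887418871488 [0.54171883 0.04366605 0.28142618]
```

Request:
play_rows(claw=[0.85,0.85,0.85,0.85], delta_pos=[[0,-0.2,0],[0,-0.2,0],[0,-0.1,0],[0,0,0]], delta_rot=[[0,0,0],[0,0,0],[0,0,0],[0,0,0]])

```text
time: 2.65
ee_pos: [0.5345, -0.056, 0.2828]
eef_rot: [0.023, 1.0, 0.0, 0.0]
ft_force: [-0.4, 0.7, 0.9]
width: 0.013
grip_force: 0.0
```

Run:
```python
from h import *
from bench import r
s=r.read_state();w=r.camera("wrist");cv2.imwrite("pics/w3.png",w["pixels"][:,:,::-1]);np.save("T3.npy",tool(s)@w["hand_eye"])
print(s["time"],s["width"],s["ee_pos"])
a=cv2.imread("pics/w2.png")[:260];b=cv2.imread("pics/w3.png")[:260]
cv2.imwrite("pics/w23.png",np.vstack([a,b]))
```

```text
2.65 0.013009480686368894 [ 0.53445135 -0.05603877  0.28277542]
```

View pics/w23.png

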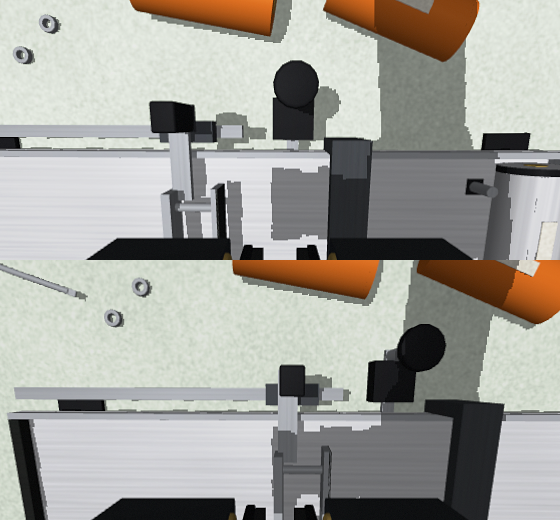

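Both views show the knob disc, at (296,83) in w2 and (422,87) in w3, and the handle near (172,117) and (291,120). I'll zoom in on the handle faces and measure the knob.

Run:
```python
from h import *
out=[]
for f,(x,y) in(("w2",(172,117)),("w3",(291,120))):
    a=cv2.imread(f"pics/{f}.png")[y-30:y+30,x-32:x+32]
    a=np.clip(a.astype(float)*2.5,0,255).astype(np.uint8)
    out.append(cv2.resize(a,None,fx=6,fy=6,interpolation=cv2.INTER_NEAREST))
cv2.imwrite("pics/hz.png",np.hstack(out))
for f,(x,y) in(("w2",(296,83)),("w3",(422,87))):
    g=cv2.imread(f"pics/{f}.png",0)[y-30:y+30,x-35:x+35]
    print(f); print("\n".join(" ".join(f"{v:3d}" for v in row[::3]) for row in g[::4]))
```

```text
w2
227 226 222 226 229 227 224 228 224 224 228 228 223 223 224 223 230 232 226 226 222 226 223 222
225 225 228 222 228 231 225 227 227 227 223 230 225 230 227 221 224 226 230 228 228 223 223 221
227 226 224 232 232 231 229 228 229 146  49  30  29  28 120 235 226 229 227 227 228 221 230 222
224 220 224 232 226 225 230  46  28  37  36  36  34  34  33  28  29 232 231 231 231 227 228 225
230 230 228 228 228 234  24  36  37  37  35  36  36  33  34  33  32  16 233 225 228 225 225 228
228 228 230 232 233   1  37  38  38  36  35  35  34  35  32  32  33  33  16 235 233 226 232 226
226 224 226 225 230  29  38  37  39  38  37  36  35  35  34  32  31  31  25 242 225 225 224 227
227 227 223 226 104  34  39  39  37  35  37  36  35  35  34  33  31  32  28  35 229 226 228 228
224 225 230 230 113  36  38  39  40  36  37  36  35  34  33  32  31  31  29  64 237 234 229 227
223 227 231 232 241  33  39  39  37  37  36  35  34  32  32  30  32  29  29 100 134 122 124 126
232 227 226 223 232  20  39  37  37  35  36  35  34  34  32  30  30  28  18 132 129 126 130 129
226 222 228 229 147  74  30  37  35  35  
[... 1085 characters left out ...]
  13  11   9 129 120 120 119
198 189 121  64   9  30  19  15  16  18  14  15  15  14  13  12  13  11  12  23 121 117 119 122
 86  76  74  56   9  28  20  13  15  14  14  15  14  13  13  11  12  12   9  93 123 124 123 119
 71  70  70  55   8   8  14  15  14  12  13  16  12  12  11  10  14  12   6 126 124 117 114 118
 22  23  25  26  11   6  11  14  14  14  13  13  15   8  14  10  11   6 120 121 123 121 121 121
 26  24  25  27  12  12   7   8  14  13  13  13  13  11  11   9  44 125 122 121 123 119 125 124
 25  28  24  26  16  13  14   8   5   8  10   9   6   2  46 121 120 121 116 120 123 119 118 121
 24  23  25  25  13  14  16  16  13  11 128 126 122 127 121 120 125 123 119 118 120 118 119 121
```

View pics/hz.png

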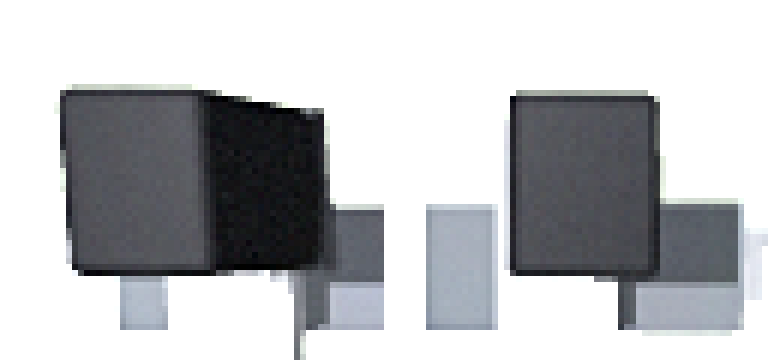

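Run:
```python
from h import *
from bench import r
w=r.camera("wrist");T2,T3=np.load("T2.npy"),np.load("T3.npy")
K,_=k=tri([ray(w,T2,(296,83.3)),ray(w,T3,(422.2,87))]);H,_=h=tri([ray(w,T2,(162.7,116.7)),ray(w,T3,(291.8,120.2))])
print("knob",k,"handle",h)
v=K-H; psi=np.arctan2(v[1],v[0])-np.arctan2(.100,-.025);print("yaw KH",psi,np.linalg.norm(v[:2]))
# near rim outer/upper edge, w2,w3: first strong bright->dark transitions
for f,T in(("w2",T2),("w3",T3)):
    g=cv2.imread(f"pics/{f}.png",0).astype(float)
    for x in (20,60,100,120,220,240,250,350,400,420,510,540):
        col=g[140:170,x]; d=np.diff(col); i=np.argmin(d);j=np.argmax(d)
        print(f,x,"drop",140+i,round(d[i]),"rise",140+j,round(d[j]),np.round(plane(ray(w,T,(x,140.5+j)),.09),4)[:2])
# far rim in top image
t=r.camera("top");Tt=np.array(t["cam_to_world"])
g=cv2.cvtColor(t["pixels"],cv2.COLOR_RGB2GRAY).astype(float);P=[]
for x in range(255,370,5):
    col=g[110:135,x];d=np.abs(np.diff(col));i=np.argmax(d);P.append((x,110.5+i))
L=cv2.fitLine(np.array(P,np.float32),cv2.DIST_HUBER,0,.01,.01).ravel();sl=L[1]/L[0];yy=lambda x:L[3]+sl*(x-L[2])
D=lambda py:.084-.033*(.260-py)+.015
a=plane(ray(t,Tt,(255,yy(255))),D(.04));b=plane(ray(t,Tt,(370,yy(370))),D(-.32));print("far rim",a,b,"yaw",-np.arctan2((a-b)[0],(a-b)[1]))
```

```text
knob (array([0.44573187, 0.05947608, 0.13853671]), [np.float64(0.2), np.float64(0.2)]) handle (array([ 0.46625198, -0.04451508,  0.15000545]), [np.float64(0.0), np.float64(0.0)])
yaw KH -0.05015604917542582 0.10599639704172094
w2 20 drop 149 -53 rise 150 85 [ 0.4889 -0.2013]
w2 60 drop 147 -89 rise 150 83 [ 0.4906 -0.1638]
w2 100 drop 146 -70 rise 150 68 [ 0.4923 -0.1261]
w2 120 drop 147 -66 rise 150 60 [ 0.4931 -0.1072]
w2 220 drop 149 -10 rise 151 55 [ 0.4984 -0.0126]
w2 240 drop 148 -55 rise 142 77 [0.4909 0.0069]
w2 250 drop 148 -77 rise 149 30 [0.4979 0.0159]
w2 350 drop 143 -1 rise 140 19 [0.494  0.1106]
w2 400 drop 150 -36 rise 158 15 [0.5131 0.1581]
w2 420 drop 150 -37 rise 152 15 [0.5084 0.1768]
w2 510 drop 161 -76 rise 149 84 [0.5097 0.2609]
w2 540 drop 149 -121 rise 165 79 [0.5262 0.2907]
w3 20 drop 158 -112 rise 152 107 [ 0.4837 -0.3013]
w3 60 drop 151 -61 rise 150 114 [ 0.4835 -0.2633]
w3 100 drop 151 -46 rise 150 129 [ 0.4852 -0.2256]
w3 120 drop 148 -61 rise 153 45 [ 0.4889 -0.2072]
w3 220 drop 150 -76 rise 153 53 [ 0.4933 -0.1122]
w3 240 drop 150 -55 rise 140 47 [ 0.4821 -0.0922]
w3 250 drop 150 -71 rise 154 35 [ 0.4956 -0.0836]
w3 350 drop 166 -60 rise 154 40 [0.5001 0.0117]
w3 400 drop 152 -33 rise 141 68 [0.4902 0.0589]
w3 420 drop 152 -24 rise 160 15 [0.509  0.0786]
w3 510 drop 150 -82 rise 154 79 [0.5075 0.1634]
w3 540 drop 151 -118 rise 154 73 [0.5089 0.1917]
far rim [0.66279079 0.05002295 0.09174   ] [ 0.63285169 -0.31345479  0.07986   ] yaw -0.08218292281758961
```

Request:
play_rows(claw=[0.85,0.85,0.85,0.85,0.85,0.85,0.85], delta_pos=[[0.157,0.183,0],[0.157,0.183,0],[0.157,0.183,0],[0,0,0.2],[0,0,0.2],[0,0,0.2],[0,0,0]], delta_rot=[[0,0,0],[0,0,0],[0,0,0],[0,0,0],[0,0,0],[0,0,0],[0,0,0]], squeeze=15)

```text
time: 3.5
ee_pos: [0.4423, 0.0602, 0.1585]
eef_rot: [0.02, 1.0, -0.001, -0.004]
ft_force: [-0.1, -0.6, 0.8]
width: 0.0133
grip_force: 0.0
```

Run:
```python
from h import *
from bench import r
s=r.read_state();print(s["time"],s["ee_pos"],s["width"],s["joint_positions"])
t=r.camera("top");o=r.camera("side")
a=cv2.resize(t["pixels"][140:210,200:300,::-1],None,fx=5,fy=5,interpolation=cv2.INTER_CUBIC)
b=cv2.resize(o["pixels"][170:240,255:315,::-1],None,fx=5,fy=5,interpolation=cv2.INTER_CUBIC)
cv2.imwrite("pics/k.png",np.hstack([a,b]))
```

```text
3.5 [0.44232887 0.06023541 0.15854479] 0.013279524310378644 [-0.63281697 -0.0261036   0.39275041  2.00642861  0.01149731  1.16690742
  1.28597386]
```

View pics/k.png

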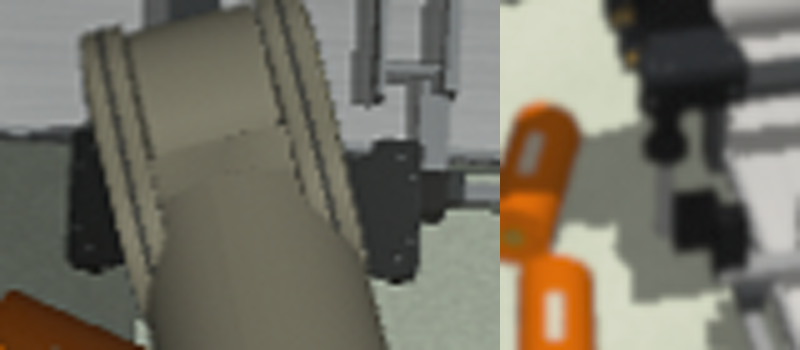

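Request:
play_rows(claw=[0.85,0.85,0.85], delta_pos=[[-0.015,0,0.1],[0,0,0.09],[0,0,0]], delta_rot=[[0,0,0],[0,0,0],[0,0,0]])

```text
time: 3.9
ee_pos: [0.4493, 0.0598, 0.1255]
eef_rot: [0.021, 1.0, 0.0, 0.0]
ft_force: [-0.5, -0.2, 0.7]
width: 0.013
grip_force: 0.0
```

Request:
play_rows(claw=[0.85,0.85], delta_pos=[[0,0,0.06],[0,0,0.06]], delta_rot=[[0,0,0],[0,0,0]])

```text
time: 4.1
ee_pos: [0.4508, 0.0602, 0.104]
eef_rot: [0.021, 1.0, 0.001, 0.002]
ft_force: [-62.4, -13.3, 186.8]
width: 0.0132
grip_force: 94.5
```

Request:
play_rows(claw=[0.4,0.4,0.4,0.4,0.4], delta_pos=[[0,0,-0.25],[-0.033,-0.17,-0.1],[-0.033,-0.17,0],[-0.033,-0.17,0],[0,0,0]], delta_rot=[[0,0,0],[0,0,0],[0,0,0],[0,0,0],[0,0,0]])

```text
time: 4.6
ee_pos: [0.4646, -0.0481, 0.1713]
eef_rot: [0.025, 1.0, -0.0, 0.001]
ft_force: [-0.3, -0.3, -0.7]
width: 0.0448
grip_force: 0.0
```

Run:
```python
from h import *
from bench import r
s=r.read_state();print(s["time"],s["ee_pos"],s["width"],s["ft_force"],s["eef_rot"])
t=r.camera("side");cv2.imwrite("pics/s1.png",t["pixels"][:,:,::-1])
cv2.imwrite("pics/s1c.png",cv2.resize(t["pixels"][145:245,265:385,::-1],None,fx=6,fy=6,interpolation=cv2.INTER_CUBIC))
```

```text
4.6 [ 0.46456868 -0.04814937  0.1713047 ] 0.04483989754426436 [-0.33581086 -0.26372177 -0.66391005] [ 2.46330137e-02  9.99696209e-01 -3.19661918e-04  7.76189641e-04]
```

View pics/s1c.png

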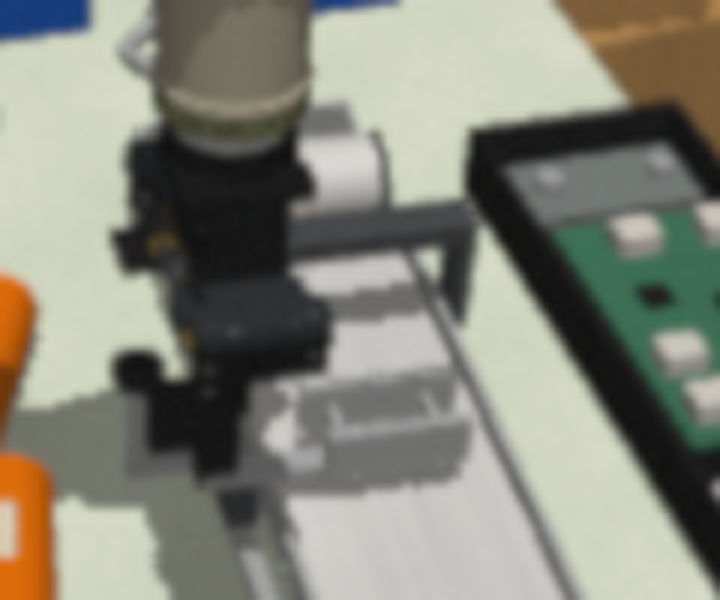

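The pins are gone, the knob is down at crop (137,360), and the cell is already rolling, its right end at crop (370,165). I'll go down and grip.

Request:
play_rows(claw=[0.4,0.45,0.9], delta_pos=[[0,0.015,0.14],[0,0,0.14],[0,0,0]], delta_rot=[[0,0,0],[0,0,0],[0,0,0]])

```text
time: 4.95
ee_pos: [0.4621, -0.0397, 0.1119]
eef_rot: [0.021, 1.0, -0.0, -0.003]
ft_force: [0.3, -0.1, -0.0]
width: 0.0454
grip_force: 0.0
```

Run:
```python
from h import *
from bench import r
s=r.read_state();print(s["time"],s["ee_pos"],s["width"],s["ft_force"])
t=r.camera("side");cv2.imwrite("pics/s2.png",t["pixels"][:,:,::-1])
c=t;T=np.array(c["cam_to_world"]);Ti=np.linalg.inv(T)
psi=-.049;xr=np.array([np.cos(psi),np.sin(psi),0]);yr=np.array([-np.sin(psi),np.cos(psi),0])
O=np.array([.466,-.0435,0])+.110*xr+.055*yr;print("O",O)
def proj(x,y,h):
    p=O+x*xr+y*yr;p[2]=.084-.033*(.26-y)+h
    q=Ti[:3,:3]@p+Ti[:3,3];q=q*[1,-1,-1]
    return cv2.projectPoints(q[None],np.zeros(3),np.zeros(3),c["camera_matrix"],np.array(c["D"]))[0][0,0]
ims=[cv2.imread(f"pics/{f}.png",0).astype(np.float32) for f in("side0","s1","s2")]
# profile on deck level line at x=+62 (visible side), y param
for x,h in((.05,0),(.067,.03)):
  print("line",x,h)
  for y in np.arange(.30,-.03,-.015):
    u=proj(x,y,h);print(round(y,3),np.round(u),[int(cv2.getRectSubPix(i,(1,1),tuple(map(float,u)))[0,0]) for i in ims])
```

```text
4.95 [ 0.46207953 -0.039685    0.11190289] 0.045447731253484905 [ 0.25134753 -0.06378117 -0.04696415]
O [0.57856189 0.00604614 0.        ]
line 0.05 0
0.3 [317. 167.] [187, 150, 125]
0.285 [318. 169.] [159, 203, 191]
0.27 [319. 171.] [122, 213, 198]
0.255 [320. 174.] [103, 207, 194]
0.24 [321. 176.] [117, 184, 193]
0.225 [322. 178.] [131, 152, 208]
0.21 [323. 180.] [121, 94, 133]
0.195 [324. 182.] [70, 72, 71]
0.18 [325. 184.] [62, 63, 62]
0.165 [326. 186.] [86, 89, 58]
0.15 [327. 189.] [187, 191, 103]
0.135 [328. 191.] [189, 193, 179]
0.12 [329. 193.] [117, 119, 119]
0.105 [330. 196.] [108, 110, 109]
0.09 [331. 198.] [181, 185, 184]
0.075 [332. 201.] [192, 197, 196]
0.06 [333. 203.] [193, 198, 196]
0.045 [334. 205.] [179, 177, 176]
0.03 [336. 208.] [116, 119, 117]
0.015 [337. 210.] [120, 123, 122]
-0.0 [338. 213.] [135, 138, 137]
-0.015 [339. 216.] [126, 129, 127]
line 0.067 0.03
0.3 [321. 161.] [196, 182, 181]
0.285 [322. 163.] [201, 140, 139]
0.27 [323. 165.] [186, 147, 143]
0.255 [324. 167.] [154, 182, 142]
0.24 [325. 169.] [102, 206, 150]
0.225 [326. 171.] [129, 209, 149]
0.21 [327. 173.] [145, 177, 170]
0.195 [328. 176.] [143, 128, 200]
0.18 [329. 178.] [134, 108, 192]
0.165 [330. 180.] [78, 78, 82]
0.15 [331. 182.] [69, 70, 70]
0.135 [332. 185.] [53, 54, 53]
0.12 [334. 187.] [113, 116, 112]
0.105 [335. 189.] [133, 136, 135]
0.09 [336. 192.] [95, 97, 97]
0.075 [337. 194.] [90, 92, 91]
0.06 [338. 196.] [124, 126, 126]
0.045 [339. 199.] [126, 129, 128]
0.03 [340. 201.] [139, 142, 141]
0.015 [342. 204.] [137, 141, 140]
-0.0 [343. 206.] [136, 139, 139]
-0.015 [344. 209.] [136, 139, 138]
```

Request:
play_rows(claw=[0.9], delta_pos=[[0,0,0]], delta_rot=[[0,0,0]])

```text
time: 5.1
ee_pos: [0.4648, -0.0402, 0.1157]
eef_rot: [0.021, 1.0, 0.0, 0.0]
ft_force: [-0.9, 0.5, 0.3]
width: 0.0355
grip_force: 0.0
```

Run:
```python
from h import *
from bench import r
s=r.read_state();print(s["time"],s["ee_pos"],s["width"],s["ft_force"])
t=r.camera("top");cv2.imwrite("pics/t1.png",t["pixels"][:,:,::-1])
a=cv2.imread("pics/top0.png",0);b=cv2.imread("pics/t1.png",0)
for row in(122,130,140,150):
  print(row);print(" 0",list(a[row,165:245:2]));print(" 1",list(b[row,165:245:2]))
```

```text
5.1 [ 0.46483541 -0.04023632  0.11567189] 0.03545443753893972 [-0.93504674  0.54121838  0.2921624 ]
122
 0 [np.uint8(156), np.uint8(133), np.uint8(110), np.uint8(153), np.uint8(131), np.uint8(91), np.uint8(109), np.uint8(131), np.uint8(140), np.uint8(150), np.uint8(156), np.uint8(148), np.uint8(132), np.uint8(127), np.uint8(103), np.uint8(132), np.uint8(155), np.uint8(155), np.uint8(155), np.uint8(155), np.uint8(155), np.uint8(155), np.uint8(156), np.uint8(155), np.uint8(155), np.uint8(155), np.uint8(154), np.uint8(154), np.uint8(154), np.uint8(154), np.uint8(153), np.uint8(153), np.uint8(155), np.uint8(84), np.uint8(88), np.uint8(60), np.uint8(58), np.uint8(57), np.uint8(58), np.uint8(57)]
 1 [np.uint8(155), np.uint8(132), np.uint8(110), np.uint8(154), np.uint8(129), np.uint8(85), np.uint8(106), np.uint8(151), np.uint8(150), np.uint8(151), np.uint8(152), np.uint8(152), np.uint8(153), np.uint8(154), np.uint8(154), np.uint8(153), np.uint8(154), np.uint8(155), np.uint8(155), np.uint8(154), np.uint8(154), np.uint8(154), np.uint8(154), np.uint8(154), np.uint8(156), np.uint8(77), np.uint8
[... 3073 characters left out ...]
(83), np.uint8(88), np.uint8(69), np.uint8(59), np.uint8(58), np.uint8(59), np.uint8(58), np.uint8(106)]
 1 [np.uint8(161), np.uint8(104), np.uint8(152), np.uint8(127), np.uint8(92), np.uint8(106), np.uint8(155), np.uint8(154), np.uint8(155), np.uint8(155), np.uint8(155), np.uint8(156), np.uint8(155), np.uint8(155), np.uint8(154), np.uint8(154), np.uint8(153), np.uint8(153), np.uint8(153), np.uint8(152), np.uint8(151), np.uint8(151), np.uint8(151), np.uint8(151), np.uint8(127), np.uint8(84), np.uint8(114), np.uint8(130), np.uint8(140), np.uint8(149), np.uint8(154), np.uint8(141), np.uint8(136), np.uint8(97), np.uint8(58), np.uint8(57), np.uint8(56), np.uint8(56), np.uint8(54), np.uint8(104)]
```

Request:
play_rows(claw=[0.9,0.9], delta_pos=[[0,0,0],[0,0,0]], delta_rot=[[0,0,0],[0,0,0]])

```text
time: 5.35
ee_pos: [0.465, -0.0424, 0.1158]
eef_rot: [0.022, 1.0, -0.001, 0.001]
ft_force: [0.2, -8.9, 3.3]
width: 0.0203
grip_force: 15.0
```

Run:
```python
from h import *
from bench import r
s=r.read_state();print(s["time"],s["ee_pos"],s["width"],s["grip_force"],s["ft_force"])
t=r.camera("top");cv2.imwrite("pics/t2.png",t["pixels"][:,:,::-1])
a=cv2.imread("pics/top0.png",0);b=cv2.imread("pics/t1.png",0);c=cv2.imread("pics/t2.png",0)
for row in(130,140,150):
  for i in(a,b,c):print(row," ".join(map(str,i[row,205:285])))
Tt=np.array(t["cam_to_world"])
for u in(175,185,205,215,225,235,245,255):print(u,np.round(plane(ray(t,Tt,(u,140)),.115)[1],4),end=" ")
```

```text
5.35 [ 0.4650432  -0.04240922  0.11577199] 0.020264412812321542 14.975370042957366 [ 0.21995712 -8.89920639  3.30410987]
130 154 154 154 154 154 153 153 153 153 153 152 153 152 152 152 152 152 152 151 150 151 151 152 154 123 82 85 86 85 69 57 58 58 58 57 58 58 58 54 101 142 151 150 149 149 150 150 150 151 151 151 151 151 152 152 152 153 153 153 153 153 153 153 154 154 157 107 106 114 116 79 83 120 151 155 154 155 154 154 154
130 153 153 153 154 152 152 152 154 145 111 79 80 99 111 121 128 134 139 143 147 151 153 151 142 138 136 133 101 66 60 56 56 57 56 55 57 58 56 52 100 141 150 149 148 149 149 149 149 150 149 150 150 150 151 150 151 152 151 151 152 151 152 152 153 153 155 105 103 113 115 77 95 120 149 154 153 153 153 153 153
130 154 153 154 153 153 152 153 153 152 152 152 152 151 151 152 152 151 150 151 151 150 149 151 154 124 75 80 80 74 66 56 57 55 56 56 56 57 57 52 94 131 134 126 117 100 113 141 150 148 149 150 150 150 150 150 151 151 151 151 152 152 152 152 152 153 154 106 104 112 114 75 105 123 149 154 152 153 152 152 152
140 151 151 151 151 151 151 151 152 152 152 153 153 154
[... 1133 characters left out ...]
61 110
150 151 152 151 151 151 152 151 153 127 76 84 102 114 123 130 135 140 144 149 153 154 150 141 138 136 132 97 63 58 56 57 56 56 56 56 55 54 50 104 145 153 151 150 150 150 150 150 150 149 150 151 151 151 150 151 152 152 152 152 153 155 136 82 95 109 111 97 62 101 111 112 82 82 111 116 115 116 116 117 116
150 151 151 151 151 151 151 151 150 150 150 150 151 150 150 150 150 151 151 152 151 152 151 156 121 75 68 72 73 63 55 57 55 56 56 56 56 55 51 96 131 134 126 116 99 114 144 151 150 149 149 151 151 151 151 150 151 152 152 152 153 154 156 116 69 101 110 113 83 68 103 111 114 73 92 113 116 115 115 116 115
175 0.2951 185 0.264 205 0.2022 215 0.1715 225 0.1408 235 0.1101 245 0.0795 255 0.0489
```

```bash
cat > sim.py <<'E'
import numpy as np,itertools,sys
def sim(rows,a,gap,m,v0):
    S=np.concatenate([[0],np.cumsum(rows)])/1e3;tt=np.arange(len(S))*.1
    t=np.arange(0,len(rows)*.1+1,.001);s=np.minimum(np.interp(t,tt,S),.25);vs=np.gradient(s,t)
    c,v=-gap,v0;pm=0;tc=None;g=0
    for i in range(len(t)):
        p=c-s[i];F=max(0,35*p+.5*(v-vs[i])) if p>0 else 0
        if p>0 and tc is None:tc=(round(t[i],2),round(v-vs[i],3),round(s[i],3))
        if tc:g=max(g,-p)
        pm=max(pm,p);acc=a-F/(1.5*m)
        v+=acc*.001;c+=v*.001
    return pm*1e3,g*1e3,tc,round((c-s[-1])*1e3,1),round(v,3)
def test(rows):
    print(sum(rows),rows)
    print("nominal",sim(rows,.10,.0695,.5,.188))
    W=[sim(rows,*k) for k in itertools.product((.085,.125),(.064,.075),(.42,.6),(.175,.2))]
    print("worst p",max(w[0] for w in W),"bounce gap",max(w[1] for w in W),"contact t",sorted(w[2][0] for w in W)[::15],"v rel",max(w[2][1] for w in W))
if __name__=="__main__":
    test([0,2,7,13,18,19,19,18,17,16,15,14,13,12,11,10,9,8,7,6,5,4,3,2,2])
    test([0,2,8,14,19,20,20,19,18,17,16,14,13,12,10,9,8,7,6,5,4,3,2,2,2])
    test([0,3,9,15,19,20,20,20,19,18,16,14,13,11,10,9,8,7,6,5,3,2,2,1])
    test([0,4,10,16,20,21,21,20,19,17,15,13,12,11,10,9,8,7,5,4,3,2,2])
E
python3 sim.py
```

```text
250 [0, 2, 7, 13, 18, 19, 19, 18, 17, 16, 15, 14, 13, 12, 11, 10, 9, 8, 7, 6, 5, 4, 3, 2, 2]
nominal (np.float64(11.081214092938177), np.float64(3.1892984456269593), (np.float64(0.56), np.float64(0.054), np.float64(0.051)), np.float64(-0.8), np.float64(0.022))
worst p 18.018725753184473 bounce gap 22.53264023836754 contact t [np.float64(0.37), np.float64(0.85)] v rel 0.116
250 [0, 2, 8, 14, 19, 20, 20, 19, 18, 17, 16, 14, 13, 12, 10, 9, 8, 7, 6, 5, 4, 3, 2, 2, 2]
nominal (np.float64(11.805163206292713), np.float64(2.1135615433347246), (np.float64(0.63), np.float64(0.051), np.float64(0.07)), np.float64(-0.1), np.float64(0.02))
worst p 18.86286347264668 bounce gap 21.20563624278787 contact t [np.float64(0.38), np.float64(0.94)] v rel 0.108
250 [0, 3, 9, 15, 19, 20, 20, 20, 19, 18, 16, 14, 13, 11, 10, 9, 8, 7, 6, 5, 3, 2, 2, 1]
nominal (np.float64(11.845069518590073), np.float64(0.3644640305962843), (np.float64(0.69), np.float64(0.057), np.float64(0.084)), np.float64(0.4), np.float64(-0.001))
worst p 20.91723829018041 bounce gap 25.702570566945138 contact t [np.float64(0.42), np.float64(1.01)] v rel 0.1
249 [0, 4, 10, 16, 20, 21, 21, 20, 19, 17, 15, 13, 12, 11, 10, 9, 8, 7, 5, 4, 3, 2, 2]
nominal (np.float64(16.250923509431885), np.float64(23.189076561268536), (np.float64(0.79), np.float64(0.067), np.float64(0.109)), np.float64(-23.2), np.float64(0.002))
worst p 24.5009263499473 bounce gap 30.123889047572767 contact t [np.float64(0.47), np.float64(1.05)] v rel 0.114
```

Request:
play_rows(claw=[0.9], delta_pos=[[0,-0.015,0]], delta_rot=[[0,0,0]])

```text
time: 5.5
ee_pos: [0.465, -0.0436, 0.1157]
eef_rot: [0.022, 1.0, 0.001, 0.001]
ft_force: [1.0, 2.7, 4.3]
width: 0.0202
grip_force: 15.1
```

Run:
```python
from h import *
from bench import r
s=r.read_state();print(s["time"],s["ee_pos"],s["width"],s["grip_force"],s["ft_force"])
t=r.camera("top");cv2.imwrite("pics/t3.png",t["pixels"][:,:,::-1])
for row in(125,130,140,150):
  for f in("top0","t2","t3"):
    i=cv2.imread(f"pics/{f}.png",0)
    print(row,f," ".join(map(str,i[row,(185 if f=="top0" else 240):(200 if f=="top0" else 290)])))
```

```text
5.5 [ 0.46498349 -0.04355471  0.11571062] 0.02023510696787309 15.097339153289795 [1.03609026 2.69626166 4.31429907]
125 top0 155 149 147 137 133 131 124 114 100 83 122 122 123 134 136
125 t2 56 58 56 54 78 124 137 129 119 105 103 137 151 149 150 150 149 151 151 151 151 152 152 151 150 150 151 152 152 152 152 153 154 154 155 156 157 158 157 157 157 157 158 157 157 158 157 158 157 158
125 t3 56 57 57 54 67 111 131 135 141 144 149 154 151 146 147 144 139 132 123 110 98 140 153 151 150 151 151 152 152 152 152 153 154 155 156 156 157 159 159 158 157 158 158 158 158 157 158 158 157 158
130 top0 153 149 143 135 131 130 121 110 95 93 100 76 77 55 59
130 t2 56 57 57 52 94 131 134 126 117 100 113 141 150 148 149 150 150 150 150 150 151 151 151 151 152 152 152 152 152 153 154 106 104 112 114 75 105 123 149 154 152 153 152 152 152 152 152 152 154 139
130 t3 57 58 57 55 81 119 132 136 141 144 151 154 150 147 147 142 138 130 120 105 117 146 153 151 152 152 152 152 152 153 155 105 104 112 113 95 66 114 144 153 153 152 152 152 152 152 153 152 153 156
140 top0 150 147 137 133 131 124 114 99 88 134 155 153 153 151 151
140 t2 57 56 55 61 123 138 130 121 109 98 139 154 153 152 151 151 151 149 149 148 148 148 148 148 147 147 146 149 113 85 94 98 87 57 89 98 97 86 71 85 89 89 89 88 88 88 89 88 88 88
140 t3 57 57 56 57 108 130 133 139 143 147 153 153 137 146 154 153 127 120 114 94 136 150 148 147 147 147 146 146 150 114 81 93 99 100 65 91 99 99 93 74 86 90 89 89 88 89 89 88 89 88
150 top0 149 139 133 132 128 118 103 91 121 158 155 154 154 153 154
150 t2 56 55 51 96 131 134 126 116 99 114 144 151 150 149 149 151 151 151 151 150 151 152 152 152 153 154 156 116 69 101 110 113 83 68 103 111 114 73 92 113 116 115 115 116 115 115 115 115 115 116
150 t3 56 56 53 83 120 132 137 143 146 152 156 150 147 146 143 135 128 119 105 105 144 153 152 153 153 153 154 158 113 68 101 111 111 82 69 103 111 115 72 93 113 116 115 115 116 116 116 116 116 116
```

```bash
cat > opt.py <<'E'
import numpy as np,itertools
from scipy.optimize import differential_evolution
def sim(rows,P):
    a,gap,m,v0=P.T;dt=.005
    S=np.concatenate([[0],np.cumsum(rows)])/1e3;t=np.arange(0,len(rows)*.1+.8,dt)
    s=np.minimum(np.interp(t,np.arange(len(S))*.1,S),.249);vs=np.gradient(s,dt)
    c=-gap.copy();v=v0.copy();pm=np.zeros(len(a));vr=np.full(len(a),np.nan);sc=vr.copy()
    for i in range(len(t)):
        p=c-s[i];F=np.where(p>0,np.maximum(0,35*p+.5*(v-vs[i])),0)
        new=(p>0)&np.isnan(vr);vr[new]=(v-vs[i])[new];sc[new]=s[i]
        pm=np.maximum(pm,p);v=v+(a-F/(1.5*m))*dt;c=c+v*dt
    return pm*1e3,vr,sc,(c-s[-1])*1e3
P=np.array(list(itertools.product((.095,.115),(.034,.044),(.42,.6),(.203,.217)))+[(.105,.039,.5,.21)])
def rows(q):
    r0,r1,r2,vm,n,k,N=q   # accel rows, plateau speed, plateau rows, brake shape
    N=round(N);x=np.arange(N)+.5
    br=vm*(1-x/N)**k
    acc=[r0,r1,r2]+[vm]*round(n)
    return np.round(np.concatenate([acc,br]),1)
def cost(q):
    r=rows(q);pm,vr,sc,e=sim(r,P)
    return pm.max()+.5*pm[-1]+2*abs(r.sum()-250)
if __name__=="__main__":
    res=differential_evolution(cost,[(0,8),(5,16),(10,22),(18,26),(0,5),(.5,2),(8,24)],maxiter=60,popsize=12,seed=1,polish=False)
    r=rows(res.x);print(res.fun,res.x,list(map(float,r)),r.sum());o=sim(r,P)
    print([np.round(x,3) for x in o])
E
time python3 opt.py
```

```text
15.427560188578168 [ 0.90176296  9.81802266 16.04017477 20.88078047  2.58456629  1.07667356
 16.27695122] [0.9, 9.8, 16.0, 20.9, 20.9, 20.9, 20.2, 18.8, 17.4, 16.0, 14.6, 13.3, 11.9, 10.6, 9.2, 7.9, 6.6, 5.3, 4.1, 2.8, 1.6, 0.5] 250.20000000000002
[array([ 7.355,  9.915,  8.567, 11.094,  8.107,  6.715, 11.5  ,  8.971,
        8.016, 10.414,  9.152, 11.695,  8.277,  7.596, 11.684, 10.025,
        6.665]), array([0.065, 0.107, 0.065, 0.107, 0.04 , 0.04 , 0.04 , 0.04 , 0.069,
       0.141, 0.069, 0.141, 0.043, 0.044, 0.043, 0.044, 0.079]), array([0.016, 0.011, 0.016, 0.011, 0.064, 0.034, 0.064, 0.034, 0.016,
       0.01 , 0.016, 0.01 , 0.054, 0.029, 0.054, 0.029, 0.023]), array([ 3.629, -8.833, -2.312, -7.074,  2.596,  1.154,  3.088,  3.536,
        4.979, -3.738,  0.485, -4.414,  3.466,  2.767,  5.956,  3.53 ,
        2.398])]
real	0m51.667s
user	0m52.059s
sys	0m0.094s
```

Request:
play_rows(claw=[0.9,0.9,0.9,0.9,0.9,0.9,0.9,0.9], delta_pos=[[0,-0.005,0],[0,-0.05,0.0017],[0,-0.08,0.0026],[0,-0.105,0.0035],[0,-0.105,0.0035],[0,-0.105,0.0035],[0,-0.1,0.0033],[0,-0.094,0.0031]], delta_rot=[[0,0,0],[0,0,0],[0,0,0],[0,0,0],[0,0,0],[0,0,0],[0,0,0],[0,0,0]])

```text
time: 6.35
ee_pos: [0.459, -0.1727, 0.1111]
eef_rot: [0.021, 1.0, 0.001, 0.001]
ft_force: [-1.4, 2.6, 6.0]
width: 0.0207
grip_force: 15.3
```

Request:
play_rows(claw=[0.9,0.9,0.9,0.9,0.9,0.9,0.9,0.9], delta_pos=[[0,-0.087,0.0029],[0,-0.08,0.0026],[0,-0.073,0.0024],[0,-0.066,0.0022],[0,-0.06,0.002],[0,-0.053,0.0017],[0,-0.046,0.0015],[0,-0.039,0.0013]], delta_rot=[[0,0,0],[0,0,0],[0,0,0],[0,0,0],[0,0,0],[0,0,0],[0,0,0],[0,0,0]])

```text
time: 7.15
ee_pos: [0.4543, -0.2732, 0.1075]
eef_rot: [0.022, 1.0, 0.001, 0.0]
ft_force: [-3.1, 1.3, 6.9]
width: 0.0206
grip_force: 15.3
```

Request:
play_rows(claw=[0.9,0.9,0.9,0.9,0.9], delta_pos=[[0,-0.033,0.001],[0,-0.026,0.0008],[0,-0.02,0.0006],[0,-0.012,0.0004],[0,-0.007,0.0002]], delta_rot=[[0,0,0],[0,0,0],[0,0,0],[0,0,0],[0,0,0]])

```text
time: 7.65
ee_pos: [0.4534, -0.2922, 0.1068]
eef_rot: [0.022, 1.0, 0.001, 0.0]
ft_force: [-3.5, 6.4, 10.0]
width: 0.0203
grip_force: 15.3
```

Request:
play_rows(claw=[0.9,0.9,0.9,0.9], delta_pos=[[0,-0.007,0],[0,-0.005,0],[0,0,0],[0,0,0]], delta_rot=[[0,0,0],[0,0,0],[0,0,0],[0,0,0]])

```text
time: 8.05
ee_pos: [0.4534, -0.2922, 0.1067]
eef_rot: [0.021, 1.0, 0.002, -0.001]
ft_force: [-5.1, 11.8, 11.7]
width: 0.0204
grip_force: 15.4
```

Run:
```python
from h import *
from bench import r
for k in range(3):
    s=r.read_state();t=r.camera("top");i=cv2.cvtColor(t["pixels"],cv2.COLOR_RGB2GRAY)
    print(s["time"],s["ee_pos"],s["ft_force"]);print(" ".join(map(str,i[138,310:380])))
cv2.imwrite("pics/e.png",np.hstack([cv2.resize(t["pixels"][100:200,290:390,::-1],None,fx=4,fy=4),cv2.resize(r.camera("side")["pixels"][180:300,290:390,::-1],None,fx=3.33,fy=3.334)]))
```

```text
8.05 [ 0.45342734 -0.29221352  0.10673335] [-5.11422461 11.84488981 11.68289996]
157 157 157 157 156 156 156 156 155 156 156 155 156 155 154 155 155 153 154 154 154 154 155 154 86 90 92 90 70 78 93 103 113 120 127 134 139 144 149 152 152 151 149 144 138 134 127 96 43 99 132 128 117 103 102 100 95 115 97 64 65 119 134 92 70 148 158 155 152 152
8.1 [ 0.45343799 -0.292194    0.10674136] [-5.7944441  11.09240375 12.82526702]
157 157 157 157 156 156 156 156 156 156 155 155 156 155 154 154 155 153 154 154 154 153 155 154 86 89 91 90 70 78 93 103 113 121 127 133 139 144 149 152 151 151 149 144 139 134 127 95 58 107 130 127 117 103 102 100 96 114 98 63 66 119 134 92 71 147 157 154 151 152
8.15 [ 0.4534503  -0.29217886  0.10673296] [-4.80511385 11.25765838 12.04946766]
157 157 157 157 156 156 156 156 156 156 156 156 156 155 154 155 155 154 154 154 154 153 154 154 85 90 91 90 70 78 93 103 113 121 127 134 139 144 148 152 152 151 149 145 139 135 127 96 40 97 131 127 117 102 102 100 96 114 98 63 66 118 134 92 71 147 157 155 153 152
```

View pics/e.png

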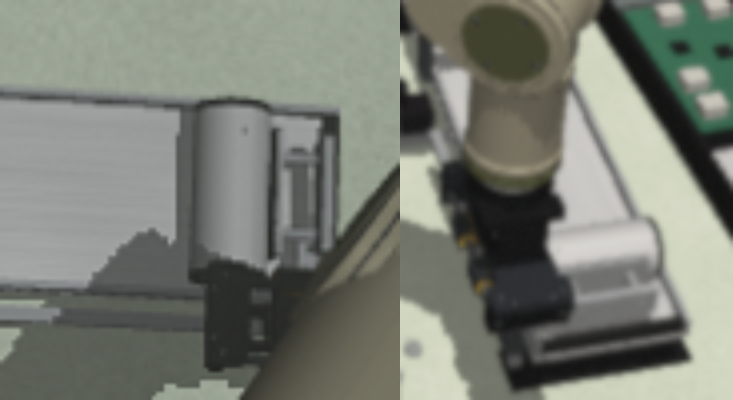

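The cell lies against the pad (top crop, cell/pad line near x=270) and did not move over three frames. The slide is at its lower stop. Time to let go and lift.

Request:
play_rows(claw=[0.5,0.4,0.4,0.4,0.4,0.4,0.4,0.4], delta_pos=[[0,0,0],[0,0,0],[0,0,0],[0,0,0],[0,0,-0.1],[0,0,-0.2],[0,0,-0.2],[0,0,-0.1]], delta_rot=[[0,0,0],[0,0,0],[0,0,0],[0,0,0],[0,0,0],[0,0,0],[0,0,0],[0,0,0]])

```text
time: 9.05
ee_pos: [0.4539, -0.2961, 0.2296]
eef_rot: [0.022, 1.0, -0.001, 0.002]
ft_force: [0.4, -0.3, -0.7]
width: 0.0521
grip_force: 0.0
```

Request:
play_rows(claw=[0.4,0.4,0.4,0.4,0.4,0.4,0.4], delta_pos=[[0.2,0,-0.1],[0.1,0,0],[0,0,0],[0,0,0],[0,0,0],[0,0,0],[0,0,0]], delta_rot=[[0,0,0],[0,0,0],[0,0,0],[0,0,0],[0,0,0],[0,0,0],[0,0,0]])

```text
time: 9.75
ee_pos: [0.3936, -0.2924, 0.246]
eef_rot: [0.021, 1.0, -0.0, -0.0]
ft_force: [0.1, -1.4, 0.2]
width: 0.0521
grip_force: 0.0
```

Run:
```python
from h import *
from bench import r
s=r.read_state();t=r.camera("top");i=cv2.cvtColor(t["pixels"],cv2.COLOR_RGB2GRAY);a=cv2.imread("pics/top0.png",0)
print(s["time"],s["ee_pos"],s["ft_force"],s["width"]);print(" ".join(map(str,i[138,310:380])))
for n,sl in(("spare",np.s_[130:165,420:460]),("fuse",np.s_[188:218,100:133])):print(n,np.abs(i[sl].astype(int)-a[sl]).mean())
```

```text
9.75 [ 0.39364206 -0.29243433  0.2460159 ] [ 0.07799815 -1.39410536  0.15324898] 0.052115430892149456
160 160 160 160 159 159 159 159 159 159 159 159 159 158 158 158 158 157 157 157 157 156 158 157 87 92 93 92 72 80 96 106 115 123 130 137 142 147 152 155 154 154 152 148 141 137 129 98 57 108 133 131 119 106 104 102 98 116 100 66 69 122 137 95 73 151 161 158 155 155
spare 5.402857142857143
fuse 3.716161616161616
```

The cell and slide are unmoved after letting go, and the spare cell and fuse block show only a small brightness change. Handing in.

```bash
python3 -c "
from bench import r
print(r.close_job())"
```

```text
the job is handed in; nothing more can be done
None
```

The job is handed in at 9.8 s with the cell at rest against the pad, the slide at its lower stop and the gripper clear, but it probably fails because the wrist force read about 187 N (limit 120 N) when I drove the knob into its end stop; pad travel was never measured (my simulation gave about 7 mm nominal, just under 12 mm worst case).

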